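# Seat the centrifuge rotor on its keyed spindle

### The job

Lift the washed centrifuge rotor off the blue drying mat by its black handle and put it on the spindle of the centrifuge, turning it by feel until its keyway drops over the brass key and it sits fully home and level, then let go. Be gentle: do not drop the rotor, press it down hard or keep twisting it against the key, and leave the bottle, paper cups and tube rack where they stand.

Things in the scene. Friction and masses are not known exactly. Their poses are not given: they have to be found in the camera images.
- rotor: Loose aluminium centrifuge rotor, about 0.4 kg. Origin: centre of the hub's underside, on which it stands; z up the hub axis. Hub 48 mm diameter, bottom to 42 mm up, with a 22 mm bore open below, 42 mm deep. Disc 124 mm diameter, 42 to 52 mm up; six tube sleeves under it (10 to 42 mm up, out to 57 mm from the axis). Keyway: see rotor_mark; handle: see rotor_handle.
- rotor_handle (a point): On the rotor's axis, 76 mm above its origin: place to grip the upright black handle bar, which spans 52 to 86 mm up, 50 mm long along the rotor's x, 14 mm thick along its y. Axes as the rotor's.
- rotor_mark (a point): Outer end of the red stripe on top of the rotor's disc, 60 mm out on the rotor's +x side, 52 mm up. The stripe shows where the keyway is: 7.6 mm wide, along the whole length of the bore on its +x side, out to 18 mm from the axis.
- centrifuge: White round centrifuge, lid off, fixed to the counter. Origin: centre of its underside; z up; its grey control panel faces its own +x. Outer diameter 244 mm (panel juts out to 137 mm from the axis), rim 95 mm high, open round well 208 mm wide with its floor 50 mm up. The braked spindle stands on its axis and does not turn: see spindle_seat, spindle_tip.
- spindle_seat (a point): Centre of the spindle's 40 mm flange top, 56 mm above the centrifuge's origin: fully home, the rotor's origin is here. One brass key, 6.5 mm wide, 10 mm high from the seat, out to 16 mm from the axis. It points within 0.75 rad either way of the centrifuge's +x; its angle is not measured (point axes are the centrifuge's). Off the key, the hub rests on it 10 mm too high.
- spindle_tip (a point): Top of the spindle, 38 mm above spindle_seat; axes as the centrifuge's. The shaft is 20.5 mm in diameter up to 28 mm above the seat, then tapers to 8 mm at the tip.
- mat: blue drying mat, fixed, 160 x 160 x 6 mm, on which the rotor stands at the start; origin at the centre of its underside
- bottle: bystander: loose white bottle with a yellow cap, 60 mm diameter, 150 mm high; origin at the centre of its underside
- cups: bystander: loose stack of paper cups, about 78 mm diameter, 121 mm high; origin at the centre of its underside
- rack: bystander: loose green tube rack with four capped tubes, 50 x 120 mm (x, y), 86 mm high; origin at the centre of its underside
There are look-alikes about, which are no part of the job. Leave any purple look-alike of the rotor alone.

How it is judged (in metres and radians):
On the way:
1. the rotor is lifted clear of the mat (z of rotor in the frame of mat above 0.04 m and contact force between rotor and the fingers above 1 N), for 0.2 s.
At the end, for the whole second after the job is handed in: The rotor sits fully home on the spindle: its origin 56 mm above the centrifuge's within 2.5 mm, on the axis within 3.5 mm, upright within 0.06 rad, released and at rest (z of rotor in the frame of centrifuge between 0.0535 and 0.0585 m and horizontal distance between rotor and centrifuge below 0.0035 m and angle between rotor's own z axis and vertical below 0.06 rad and linear speed of rotor below 0.02 m/s and angular speed of rotor below 0.1 rad/s); the robot touches nothing.
It fails at once if the rotor is dropped on, pressed on, or twisted against the centrifuge, its spindle or its key with more than 45 N (contact force between rotor and centrifuge above 45 N).
It fails at once if the bottle is pushed more than 30 mm or tipped (distance of bottle from where it was at the start of the episode above 0.03 m or angle between bottle's own z axis and vertical above 0.4 rad).
It fails at once if the cups is pushed more than 30 mm or tipped (distance of cups from where it was at the start of the episode above 0.03 m or angle between cups's own z axis and vertical above 0.4 rad).
It fails at once if the rack is pushed more than 30 mm or tipped (distance of rack from where it was at the start of the episode above 0.03 m or angle between rack's own z axis and vertical above 0.4 rad).
It also fails if it takes over 72 s, if anything falls off the work surface, if the arm or the gripper's body presses on something with over 40 N, if the wrist force passes 120 N, or if a joint passes its speed limit or range.

### The arm

A 7-joint arm with a two-finger parallel gripper is mounted at the origin on the work surface. World frame = base frame: x ahead of the robot, y to its left, z up, the work surface at z = 0. Lengths are in m, angles in degrees, forces in N, time in s.
With the tool pointing down it reaches from about 0.4 to 0.85 m from the base axis. Payload 4.5 kg.
Tool frame: the origin (TCP) lies at the very end of the fingers, on their centre line; the grasp point (between the pads) lies 19 mm behind it; z points along the fingers, y is the direction in which the jaws open and shut (so a half turn about z gives the same grasp; the last joint's range is limited). The gripper opens to 85 mm and grips with 20 to 120 N. Pads are 22 mm wide; open, the fingers measure 114 mm over their backs; the gripper's body (76 mm by 85 mm) begins 54 mm behind the grasp point. The pads swing forward as they close: fully open they stand 13 mm farther back than shut.
Start: joints at [67.082, 39.483, -11.15, 89.685, 9.013, 51.709, -12.324], TCP at [0.263, -0.567, 0.231] pointing down, gripper open.
Joint ranges: [-172.22, 172.22], [-26.19, 119.32], [-84.43, 86.54], [7.71, 146.69], [-57.33, 237.33], [2.42, 119.75], [-152.13, 152.13]. Speed limits (degrees/s): [147.25, 147.25, 180, 180, 180, 180, 180].

### API

Orientations are given as [roll, pitch, yaw] about the fixed x, y, z axes, in that order (R = Rz(yaw) Ry(pitch) Rx(roll)).
In Python, from bench import monitor, capture, ticket, regions_of, tip_of gives the robot as it stands.
- The arm moves only by the tool play_rows, never from a script. Its argument "plan" is one flat list of numbers, 7 for each row, row after row: the shift along the tool's x, y, z in units of 0.1 m (1.0 is 0.1 m), then the turn, a rotation vector about the tool's x, y, z in units of 180 degrees (1.0 is 180 degrees), then the opening, from 0 (shut) to 1 (fully open). A call has exactly 8 rows; each row is the pose to reach, as a shift and turn from the pose commanded when the call began, along the tool's axes at that moment, turning the shorter way round; what a row does not reach only later rows make up. A row lasts 1/12 s, in which the tool goes at most 41.7 mm and 7.16 degrees, less where a joint would pass 70% of its speed; a pose out of reach is approached as far as the arm can. A call with a number of a shift or a turn outside -1 to 1 is refused whole. A call with a gripper value outside its range is refused whole. The fingers move at their own pace and stop on an object; "force" is the grip in N (left out, the last holds). Time passes only in rows, so rows that repeat a pose let the fingers close, or fill a call up. It gives the time, the measured TCP pose, the force and the opening at its end, in the units of the state.
- monitor.sense(): the state, without advancing time (a new reading comes with each control period).
- capture(name): name is "scene" or "top" or "wrist"; returns a dict with "pixels" (400x640x3 uint8, blue, green, red), "camera_matrix" (3x3 intrinsics, pixels), "R" (3x3) and "t" (3): a world point X has camera coordinates R X + t. Camera axes: x right, y down, z forward; pixel columns grow to the right and rows downward; lengths in m; the calibration is good to about 2 mm. The wrist camera is an equidistant fisheye: a pixel r from the principal point sees the ray r / f radians off the axis. A picture is of the moment at which its call begins. There is no depth.
- ticket.close_job(): hands the job in, once; it reports no verdict.
Trained networks look in a picture, given as the dict that the camera call returned (one of the last four; its "shot" number tells which), for a name from the list of things; names that differ only in an ending like _2 or _b are one class to them, and where a whole thing is asked for, a point or a joint stands for the part that bears it (a point fixed in the world has none). Each returns a list of dicts, best first, with "confidence" (0 to 1); they miss things now and then, are a little off and sometimes report something else, mostly with a low value. They report only what shows in the picture. A call takes as long as a camera call. They do not tell look-alikes from the thing itself.
- regions_of(picture, query): "mask" (400x640 bool, what is visible of it) and "box" ([left, top, width, height] in pixels, round what is visible of it).
- tip_of(picture, query): "location" ([row, column] in pixels: a listed point, or the origin of a listed thing).
The state is a dict: "t": time; "joint_pos": joint angles; "joint_velocities": joint speeds; "tau": joint torques, N m; "position": TCP position; "ee_rot": TCP orientation; "wrist_force": force on the tool from outside, world axes, zero at the start; "moment": the same for the moment, N m; "opening": finger opening in m.
Only numpy, scipy, OpenCV 4.12 (cv2) and the standard library are available. Lean on these libraries where they do the work, as an engineer would, in place of code of your own. Each camera call takes 0.05 s, during which the arm holds its last target.

## Working session

There is one attempt and no reset: what is moved stays moved. The work goes in short steps, Python scripts to look and compute and a tool call to move; the robot and the scene stay as the last step left them, time stands still between calls to the robot, and variables do not carry over. Pictures are saved under pics/ and viewed, and the job is handed in when it is done.

Besides the shell and the picture viewer there is one more tool, called after "Request:" as name(argument=value, ...), one argument or row to a line, values as JSON. play_rows: Moves the arm, as the interface text tells. Shifts and turns lie within -1 to 1; 1 stands for 0.1 m of shift or 180 degrees of turn. Its arguments: {"type":"object","properties":{"plan":{"type":"array"},"force":{"type":"number"}},"required":["plan"]}

```bash
ls; mkdir -p pics
python3 - <<'E'
from bench import monitor, capture, regions_of, tip_of
import cv2,pickle
print(monitor.sense())
for n in ["scene","top"]:
    p=capture(n); cv2.imwrite(f"pics/{n}0.png",p["pixels"]); pickle.dump(p,open(f"{n}0.pkl","wb"))
    print(n,p["camera_matrix"].tolist(),p["R"].tolist(),p["t"].tolist())
    for q in ["rotor","rotor_handle","rotor_mark","centrifuge","spindle_seat","spindle_tip","mat","bottle","cups","rack"]:
        print(q,[(d["confidence"],d["location"]) for d in tip_of(p,q)][:3],[(d["confidence"],d["box"]) for d in regions_of(p,q)][:3])
E
```

```text
pics
{'t': 0.0, 'joint_pos': array([ 67.08096581,  39.53215083, -11.14451378,  89.74746004,
         9.01114816,  51.7089129 , -12.3227967 ]), 'joint_velocities': array([ 0.08304278,  0.10294751,  0.08956426,  0.03385117,  0.05183805,
       -0.03081031, -0.1150481 ]), 'tau': array([-6.12245913e-04, -5.39609349e+01, -1.26633659e+00, -1.58542925e+01,
        9.18590755e-03,  9.57473181e-03,  8.69907581e-06]), 'position': array([ 0.26238302, -0.56651901,  0.23048311]), 'ee_rot': array([-1.79893409e+02,  6.97085844e-03,  2.48611528e+01]), 'wrist_force': array([ 0.20441325, -0.53654416,  0.05561553]), 'moment': array([-0.00201976,  0.03694214,  0.00991667]), 'opening': 0.08529764683759024}
scene [[382.8320696836743, 0.0, 323.4664717739542], [0.0, 382.8320696836743, 193.36960763045178], [0.0, 0.0, 1.0]] [[-0.7129655847340647, 0.7010238277666625, -0.015673796227779025], [0.410001754190627, 0.39864418487097586, -0.8203544206190174], [-0.5688397283465896, -0.5913107531340286, -0.5716405834811296]] [0.4300139003945631, -0.1331911746839375, 1.355735248017862]
rotor [(0.88, [154.1, 279.9]), (0.
[... 1799 characters left out ...]
rotor_mark [(0.9, [195.1, 380.9]), (0.72, [285.8, 410.6]), (0.68, [240.5, 499.3])] [(0.92, [440.7, 153.2, 57.0, 54.5]), (0.82, [370.8, 282.3, 54.7, 57.8]), (0.68, [350.2, 195.6, 57.7, 52.1])]
centrifuge [(0.88, [223.3, 226.9])] [(0.76, [160.0, 161.1, 113.6, 119.0]), (0.26, [286.9, 90.1, 28.3, 39.9])]
spindle_seat [(0.73, [223.1, 222.3])] [(0.94, [158.9, 159.7, 117.7, 116.5])]
spindle_tip [(0.8, [219.9, 212.7])] [(0.85, [161.6, 160.0, 117.3, 122.3])]
mat [] []
bottle [(0.89, [118.9, 303.2])] [(0.97, [290.0, 86.2, 25.0, 44.2])]
cups [(0.88, [118.4, 209.9])] [(0.82, [172.5, 83.1, 45.8, 44.8]), (0.19, [335.2, 107.3, 54.6, 27.8])]
rack [(0.61, [122.4, 361.5])] [(0.92, [339.1, 104.7, 49.4, 27.9])]
```

Run:
```python
import cv2,pickle
p=pickle.load(open("top0.pkl","rb"))["pixels"][60:360,140:540]
cv2.imwrite("pics/topc.png",cv2.resize(p,(800,600),interpolation=cv2.INTER_CUBIC))
p=pickle.load(open("scene0.pkl","rb"))["pixels"][120:350,190:490]
cv2.imwrite("pics/scenec.png",cv2.resize(p,(780,598),interpolation=cv2.INTER_CUBIC))
```

```text
(no output)
```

View pics/topc.png

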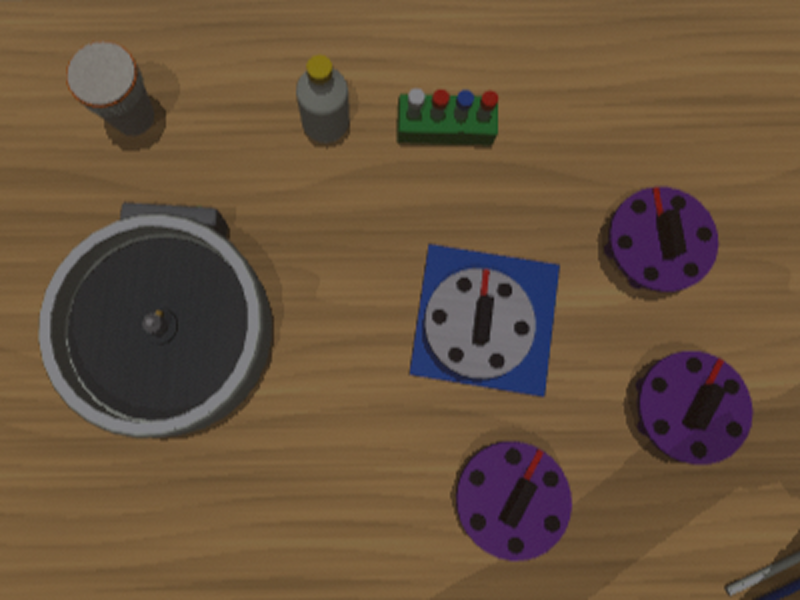

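View pics/scenec.png

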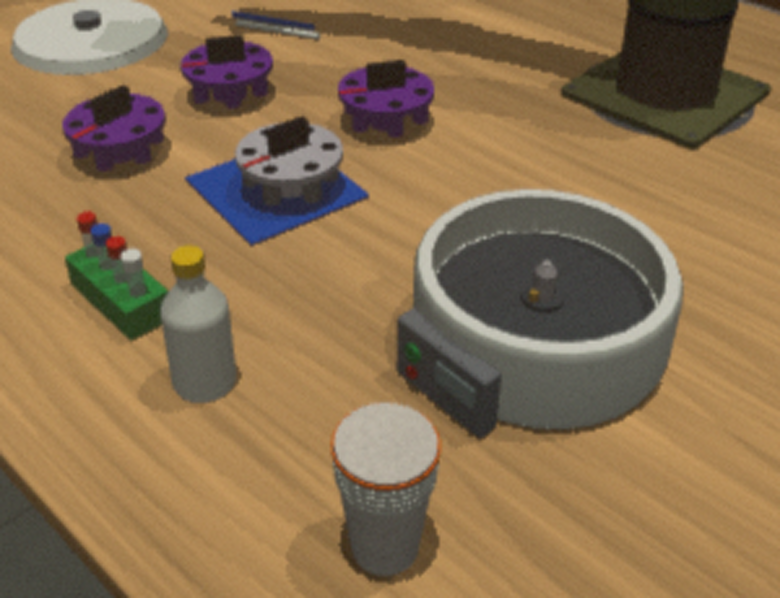

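```bash
cat > h.py <<'E'
import numpy as np,cv2,pickle
def ray(p,u,v):
    d=np.linalg.inv(p["camera_matrix"])@np.array([u,v,1.]); R=p["R"]; c=-R.T@p["t"]; return c,R.T@d
def atz(p,u,v,z):
    c,d=ray(p,u,v); return c+d*(z-c[2])/d[2]
def tri(a,b):
    A=np.zeros((3,3));y=np.zeros(3)
    for c,d in (a,b):
        d=d/np.linalg.norm(d);P=np.eye(3)-np.outer(d,d);A+=P;y+=P@c
    return np.linalg.solve(A,y)
def ell(p,z,cx,cy,r,T,n=90):
    t=np.linspace(0,2*np.pi,n);X=np.c_[cx+r*np.cos(t),cy+r*np.sin(t),np.full(n,z)]
    return proj(p,X)
def proj(p,X):
    x=(p["R"]@np.atleast_2d(X).T).T+p["t"]; y=(p["camera_matrix"]@x.T).T; return y[:,:2]/y[:,2:]
E
python3 - <<'E'
from h import *
T=pickle.load(open("top0.pkl","rb"));S=pickle.load(open("scene0.pkl","rb"))
print("handle",atz(T,381.6,219.8,.082),atz(S,298.1,169.3,.082),tri(ray(T,381.6,219.8),ray(S,298.1,169.3)))
print("mark",atz(T,380.9,195.1,.058),atz(S,283.1,182.3,.058))
print("tip",atz(T,212.7,219.9,.094),atz(S,400.4,218.3,.094))
print("seat",atz(T,222.3,223.1,.056),atz(S,398,232.7,.056))
# ellipse of grey disc, and white rim in top
def fit(p,z,lo,box,name):
    x0,y0,w,h=box
    im=p["pixels"][y0:y0+h,x0:x0+w]; hsv=cv2.cvtColor(im,cv2.COLOR_BGR2HSV)
    m=((hsv[...,1]<70)&(hsv[...,2]>lo)).astype(np.uint8)
    cs,_=cv2.findContours(m,cv2.RETR_EXTERNAL,cv2.CHAIN_APPROX_NONE);c=max(cs,key=cv2.contourArea)
    hu=cv2.convexHull(c)[:,0]+[x0,y0]
    X=np.array([atz(p,u,v,z) for u,v in hu])[:,:2]
    A=np.c_[2*X,np.ones(len(X))];s=np.linalg.lstsq(A,(X**2).sum(1),rcond=None)[0]
    print(name,s[:2],np.sqrt(s[2]+s[0]**2+s[1]**2))
fit(T,.058,100,(349,190,62,62),"disc top")
fit(S,.058,100,(276,160,52,45),"disc scene")
v=T["pixels"].copy()
c=atz(T,212.7,219.9,.094)
im=cv2.resize(T["pixels"][150:290,150:290],(560,560),interpolation=cv2.INTER_CUBIC);cv2.imwrite("pics/tc.png",im)
im=cv2.resize(T["pixels"][195:235,195:235],(560,560),interpolation=cv2.INTER_CUBIC);cv2.imwrite("pics/tk.png",im)
E
```

```text
handle [ 0.50604923 -0.19320402  0.082     ] [ 0.50966567 -0.20075705  0.082     ] [ 0.50867239 -0.19600531  0.08273252]
mark [ 0.56525076 -0.1983404   0.058     ] [ 0.56375673 -0.20794141  0.058     ]
tip [0.50944324 0.16981143 0.094     ] [0.5012459  0.16244391 0.094     ]
seat [0.50686926 0.15909974 0.056     ] [0.50978952 0.16612704 0.056     ]
disc top [ 0.50748779 -0.1932565 ] 0.06094394632688414
disc scene [ 0.50911304 -0.18951884] 0.06035234342551764
```

View pics/tk.png

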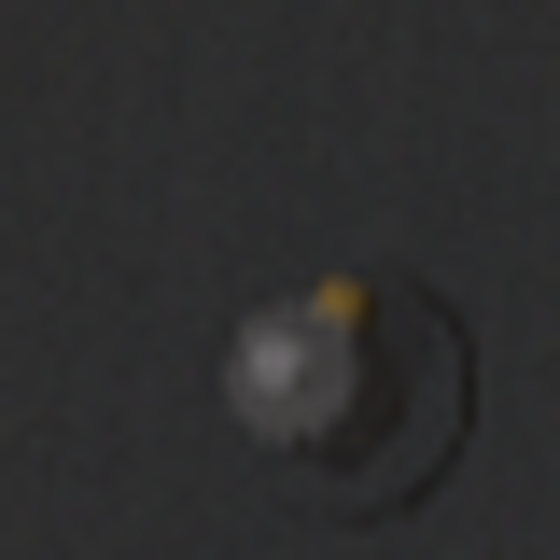

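View pics/tc.png

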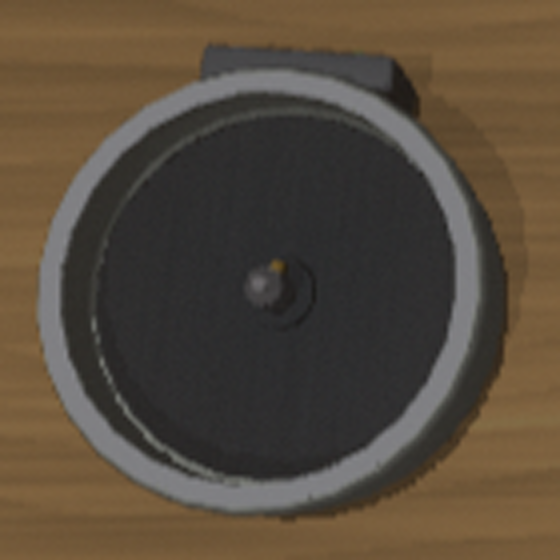

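Run:
```python
from h import *
T=pickle.load(open("top0.pkl","rb"));S=pickle.load(open("scene0.pkl","rb"))
def circ(X):
    for _ in range(4):
        A=np.c_[2*X,np.ones(len(X))];s=np.linalg.lstsq(A,(X**2).sum(1),rcond=None)[0];r=np.sqrt(s[2]+s[0]**2+s[1]**2)
        e=abs(np.hypot(*(X-s[:2]).T)-r); X=X[e<max(2.0*np.median(e),.0007)]
    return s[:2],r,len(X),np.median(e)
for p,box,n in ((T,(150,150,140,140),"top"),(S,(340,185,120,110),"scene")):
    x0,y0,w,h=box; im=p["pixels"][y0:y0+h,x0:x0+w];g=im.max(2);hsv=cv2.cvtColor(im,cv2.COLOR_BGR2HSV)
    for th in (105,120,):
        m=((hsv[...,1]<50)&(g>th)).astype(np.uint8)
        cv2.imwrite(f"pics/m_{n}_{th}.png",cv2.resize(m*255,None,fx=4,fy=4))
        cs,hi=cv2.findContours(m,cv2.RETR_CCOMP,cv2.CHAIN_APPROX_NONE)
        for c in sorted(cs,key=cv2.contourArea)[-2:]:
            X=np.array([atz(p,u+x0,v+y0,.095)[:2] for u,v in c[:,0]]);print(n,th,circ(X))
print("tip",atz(T,213.8,220.4,.094)); k=atz(T,219.0,215.9,.066);print("key",k)
# handle: dark pixels in top
x0,y0,w,h=352,190,58,62
im=T["pixels"][y0:y0+h,x0:x0+w]; hsv=cv2.cvtColor(im,cv2.COLOR_BGR2HSV)
m=(im.max(2)<70).astype(np.uint8);nc,l,st,ce=cv2.connectedComponentsWithStats(m)
for i in range(1,nc):
    if st[i,4]>8:
        ys,xs=np.where(l==i);q=np.array([atz(T,x+x0,y+y0,.092)[:2] for x,y in zip(xs,ys)])
        C=np.cov(q.T);w_,v_=np.linalg.eigh(C) if len(q)>3 else (0,np.eye(2));print(st[i],q.mean(0),np.degrees(np.arctan2(v_[1,1],v_[0,1])))
r=((hsv[...,2]>90)&(hsv[...,1]>120)&((hsv[...,0]<10)|(hsv[...,0]>170)))
ys,xs=np.where(r);q=np.array([atz(T,x+x0,y+y0,.058)[:2] for x,y in zip(xs,ys)]);print("red",q.mean(0),np.degrees(np.arctan2(*(q.mean(0)-[.5075,-.1932])[::-1])),len(q))
```

```text
top 105 (array([0.50824403, 0.16656438]), np.float64(0.10670703795159311), 198, np.float64(0.000325100895564652))
top 105 (array([0.50775064, 0.16645592]), np.float64(0.11661833851645463), 220, np.float64(0.0003705057904841158))
top 120 (array([0.5083042 , 0.16656867]), np.float64(0.10737882532052571), 220, np.float64(0.0004347289877575933))
top 120 (array([0.50806111, 0.1665803 ]), np.float64(0.1157016611213683), 219, np.float64(0.00037381082597180704))
scene 105 (array([0.50962489, 0.16712685]), np.float64(0.1052375566335738), 127, np.float64(0.0003960661259030801))
scene 105 (array([0.51493376, 0.17194084]), np.float64(0.11960774173411855), 144, np.float64(0.0007270169594598211))
scene 120 (array([0.50975243, 0.16704287]), np.float64(0.10564319641062175), 138, np.float64(0.00044235919892411657))
scene 120 (array([0.51346098, 0.17018577]), np.float64(0.11784226310396749), 180, np.float64(0.0007367798939450429))
tip [0.50833425 0.16741576 0.094     ]
key [0.52182274 0.16434411 0.066     ]
[16  9  8  7 43] [ 0.54385042 -0.17161553] 89.34460103862772
[37 12  7  7 42] [ 0.5372837 -0.2152617] -138.39055127705888
[ 24  17  11  26 208] [ 0.50491834 -0.19026801] 168.71557821421408
[ 4 25  8  7 43] [ 0.509825   -0.14359904] 87.15555766687973
[45 31  8  7 43] [ 0.49582806 -0.23098699] 85.0143348515567
[  0  34  29  27 106] [ 0.46023446 -0.14774517] 48.05093717795044
[12 44  8  7 45] [ 0.46866835 -0.15976355] 82.71192702993862
[32 47  8  7 45] [ 0.46144331 -0.20277106] 86.19039211621654
red [ 0.55247912 -0.20012076] -8.747282140425593 37
```

Request:
play_rows(
  plan=[0.1,-0.06,0,0,0,0.02,1,0.25,-0.15,0,0,0,0.05,1,0.4,-0.25,0,0,0,0.08,1,0.55,-0.35,0,0,0,0.11,1,0.7,-0.45,0,0,0,0.14,1,0.85,-0.54,0,0,0,0.165,1,1,-0.63,0,0,0,0.178,1,1,-0.63,0,0,0,0.178,1],
)

```text
t: 2.77
position: [0.3304, -0.4641, 0.2314]
ee_rot: [-179.8, -0.1, -6.9]
wrist_force: [0.6, 1.1, 0.6]
opening: 0.0852
```

Request:
play_rows(
  plan=[0.06,-0.12,0,0,0,0,1,0.12,-0.25,0,0,0,0,1,0.19,-0.38,0,0,0,0,1,0.26,-0.52,0,0,0,0,1,0.33,-0.66,0,0,0,0,1,0.4,-0.8,0,0,0,0,1,0.46,-0.92,0,0,0,0,1,0.48,-0.97,0,0,0,0,1],
)

```text
t: 3.43
position: [0.3881, -0.3762, 0.2313]
ee_rot: [-180.0, -0.0, -7.0]
wrist_force: [-0.6, 0.2, -0.5]
opening: 0.0853
```

Request:
play_rows(
  plan=[0.06,-0.12,0,0,0,0,1,0.12,-0.25,0,0,0,0,1,0.19,-0.38,0,0,0,0,1,0.26,-0.52,0,0,0,0,1,0.33,-0.66,0,0,0,0,1,0.4,-0.8,0,0,0,0,1,0.46,-0.92,0,0,0,0,1,0.48,-0.97,0,0,0,0,1],
)

```text
t: 4.1
position: [0.4476, -0.2864, 0.2313]
ee_rot: [-180.0, -0.1, -7.1]
wrist_force: [-0.3, 0.2, -0.8]
opening: 0.0852
```

Request:
play_rows(
  plan=[0.06,-0.12,0,0,0,0,1,0.12,-0.25,0,0,0,0,1,0.19,-0.38,0,0,0,0,1,0.26,-0.52,0,0,0,0,1,0.33,-0.66,0,0,0,0,1,0.4,-0.8,0,0,0,0,1,0.46,-0.92,0,0,0,0,1,0.48,-0.97,0,0,0,0,1],
)

```text
t: 4.77
position: [0.5073, -0.1963, 0.2313]
ee_rot: [-180.0, -0.0, -7.1]
wrist_force: [-0.3, 0.2, -0.7]
opening: 0.0854
```

Run:
```python
from bench import monitor, capture, regions_of, tip_of
import cv2,pickle
s=monitor.sense();print(s["t"],s["position"],s["ee_rot"],s["joint_pos"])
p=capture("wrist"); cv2.imwrite("pics/w1.png",p["pixels"]); pickle.dump(p,open("w1.pkl","wb"))
print(p["camera_matrix"].tolist(),p["R"].tolist(),p["t"].tolist(), (-p["R"].T@p["t"]))
for q in ["rotor","rotor_handle","rotor_mark"]: print(q,[(d["confidence"],d["location"]) for d in tip_of(p,q)][:3])
```

```text
4.7667 [ 0.50725296 -0.1963146   0.23130072] [-1.79978332e+02 -4.95173480e-02 -7.08691088e+00] [ 15.68620017  33.18439016   1.02529909 104.24496249  -0.87377515
  42.53288245 -79.89914396]
[[309.70691628693146, 0.0, 319.80401145211664], [0.0, 309.70691628693146, 198.1650806558144], [0.0, 0.0, 1.0]] [[-0.12319020197727201, -0.992382603096689, -0.0009711888806250926], [-0.9390122098371123, 0.11624829831746514, 0.32363930990397344], [-0.32106112177220303, 0.0407811501718203, -0.9461800324869688]] [-0.13190665607512292, 0.4561232878772034, 0.55067711102621] [ 0.58885674 -0.20638267  0.37329215]
rotor [(0.86, [215.5, 490.1]), (0.72, [288.3, 352.7]), (0.59, [77.5, 476.2])]
rotor_handle [(0.82, [181.7, 317.6]), (0.78, [324.3, 360.2]), (0.62, [233.7, 512.1])]
rotor_mark [(0.92, [189.0, 531.8]), (0.79, [280.2, 379.2]), (0.7, [117.3, 318.4])]
```

View pics/w1.png

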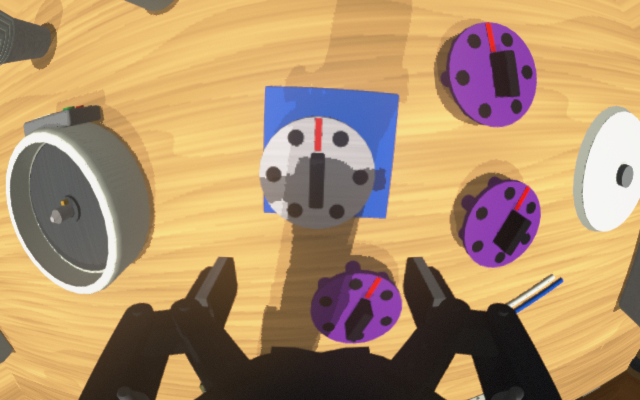

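```bash
cat >> h.py <<'E'
def wray(p,u,v):
    K=p["camera_matrix"];x=(u-K[0,2])/K[0,0];y=(v-K[1,2])/K[1,1];r=np.hypot(x,y)
    d=np.array([np.sin(r)*x/max(r,1e-9),np.sin(r)*y/max(r,1e-9),np.cos(r)]);return -p["R"].T@p["t"],p["R"].T@d
def watz(p,u,v,z):
    c,d=wray(p,u,v);return c+d*(z-c[2])/d[2]
def wproj(p,X):
    x=p["R"]@np.array(X)+p["t"];th=np.arctan2(np.hypot(x[0],x[1]),x[2]);s=th/np.hypot(x[0],x[1]);K=p["camera_matrix"]
    return np.array([K[0,0]*s*x[0]+K[0,2],K[1,1]*s*x[1]+K[1,2]])
def circ(X):
    for _ in range(4):
        A=np.c_[2*X,np.ones(len(X))];s=np.linalg.lstsq(A,(X**2).sum(1),rcond=None)[0];r=np.sqrt(s[2]+s[0]**2+s[1]**2)
        e=abs(np.hypot(*(X-s[:2]).T)-r); X=X[e<max(2.0*np.median(e),.0007)]
    return s[:2],r,len(X),np.median(e)
E
python3 - <<'E'
from h import *
p=pickle.load(open("w1.pkl","rb"));im=p["pixels"];hsv=cv2.cvtColor(im,cv2.COLOR_BGR2HSV)
print("mark",watz(p,318.4,117.3,.058),"handle",watz(p,317.6,181.7,.082))
x0,y0,w,h=255,105,130,130
im=im[y0:y0+h,x0:x0+w];hsv=hsv[y0:y0+h,x0:x0+w]
m=((im.max(2)<60)).astype(np.uint8);nc,l,st,ce=cv2.connectedComponentsWithStats(m)
H=[]
for i in range(1,nc):
    if 80<st[i,4]<1500:
        q=watz(p,*(ce[i]+[x0,y0]),.058);print(st[i],ce[i],q)
        H.append(q[:2])
r=((hsv[...,2]>120)&(hsv[...,1]>150)&((hsv[...,0]<8)|(hsv[...,0]>172)))
ys,xs=np.where(r);q=np.array([watz(p,x+x0,y+y0,.058)[:2] for x,y in zip(xs,ys)]);print("red",q.mean(0),len(q))
v=np.polyfit(q[:,0],q[:,1],1);print(np.degrees(np.arctan(v[0])))
E
python3 - <<'E'
import cv2
im=cv2.imread("pics/w1.png")[95:245,240:400];cv2.imwrite("pics/w1c.png",cv2.resize(im,None,fx=4,fy=4,interpolation=cv2.INTER_CUBIC))
im=cv2.imread("pics/w1.png")[180:240,30:110];cv2.imwrite("pics/w1k.png",cv2.resize(im,None,fx=8,fy=8,interpolation=cv2.INTER_CUBIC))
E
```

```text
mark [ 0.56761178 -0.2020095   0.058     ] handle [ 0.50715469 -0.19378513  0.082     ]
[ 56  60  12  42 225] [63.32888889 84.29333333] [ 0.49198112 -0.19246412  0.058     ]
[ 75 100  13  13 126] [ 81.38888889 105.97619048] [ 0.46495705 -0.20896039  0.058     ]
red [ 0.55040392 -0.19934223] 167
-8.859253434813107
```

View pics/w1c.png

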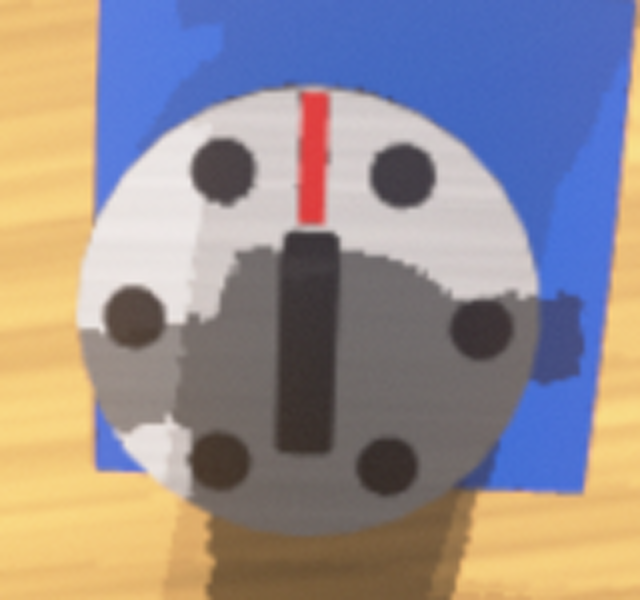

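Run:
```python
from h import *
p=pickle.load(open("w1.pkl","rb"));T=pickle.load(open("top0.pkl","rb"))
f=lambda a:np.array([watz(p,(x+.5)/4-.5+240,(y+.5)/4-.5+95,.058)[:2] for x,y in a])
H=f([(223,171),(403,175),(482,329),(387,466),(219,461),(134,317)]);c=H.mean(0);print("holes",c)
d=H-c;a=np.degrees(np.arctan2(d[:,1],d[:,0]));print(np.hypot(*d.T),a,((a-np.array([30,-30,-90,-150,150,90])+180)%360-180))
m=f([(314,95),(311,222)]);print("stripe",m,np.degrees(np.arctan2(*(m[0]-m[1])[::-1])),np.degrees(np.arctan2(*(m[0]-c)[::-1])))
# top holes px from components
t=[(368.5,195.5),(392,198.5),(401,225.5),(388.5,240.5),(367.5,237.5),(359.5,218.5)]
```

```text
holes [ 0.50755929 -0.19256795]
[0.04565978 0.04615275 0.04609968 0.0457956  0.04601166 0.0460252 ] [  21.14921407  -39.02761344  -99.10510123 -159.07047131  140.88404349
   80.83541854] [-8.85078593 -9.02761344 -9.10510123 -9.07047131 -9.11595651 -9.16458146]
stripe [[ 0.56655485 -0.20159779]
 [ 0.53405599 -0.19675124]] -8.481997072943107 -8.702129449276105
```

View pics/w1k.png

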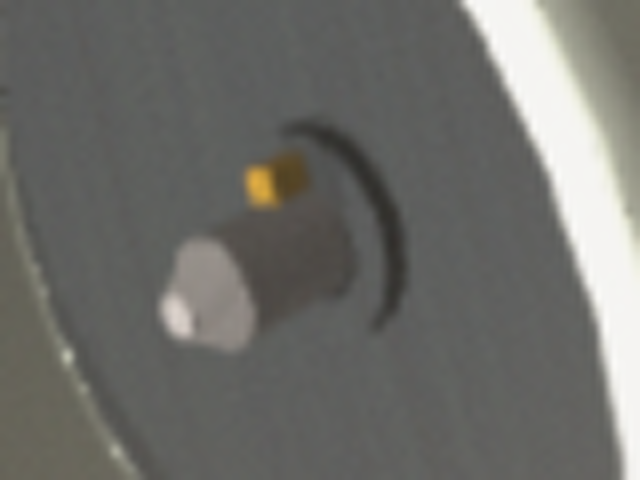

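Request:
play_rows(
  plan=[0,-0.01,0.12,0,0,0.003,1,0,-0.02,0.25,0,0,0.006,1,0,-0.037,0.4,0,0,0.0106,1,0,-0.037,0.55,0,0,0.0106,1,0,-0.037,0.7,0,0,0.0106,1,0,-0.037,0.85,0,0,0.0106,1,0,-0.037,0.96,0,0,0.0106,1,0,-0.037,1,0,0,0.0106,1],
)

```text
t: 5.63
position: [0.505, -0.1949, 0.1298]
ee_rot: [180.0, 0.2, -9.2]
wrist_force: [0.1, 0.2, -0.3]
opening: 0.0855
```

Request:
play_rows(
  plan=[0,0,0.1,0,0,0,0.8,0,0,0.2,0,0,0,0.6,0,0,0.3,0,0,0,0.6,0,0,0.4,0,0,0,0.6,0,0,0.5,0,0,0,0.6,0,0,0.6,0,0,0,0.6,0,0,0.66,0,0,0,0.6,0,0,0.66,0,0,0,0.6],
)

```text
t: 6.3
position: [0.5059, -0.1932, 0.0638]
ee_rot: [-180.0, 0.1, -9.1]
wrist_force: [-0.7, 0.2, -0.2]
opening: 0.0514
```

Run:
```python
from bench import monitor, capture
import cv2,pickle
s=monitor.sense();print(s["t"],s["position"],s["ee_rot"],s["opening"])
p=capture("wrist"); cv2.imwrite("pics/w2.png",p["pixels"])
```

```text
6.3 [ 0.50586884 -0.19318997  0.06375435] [-1.79979649e+02  1.40427470e-01 -9.08123988e+00] 0.05137719302300118
```

View pics/w2.png

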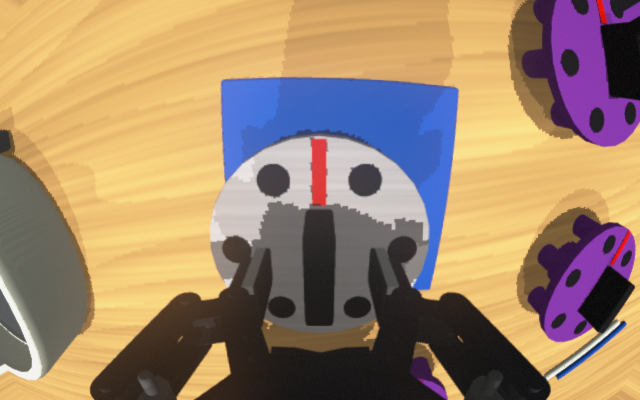

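Request:
play_rows(
  plan=[0.015,0,0,0,0,0,0.5,0.015,0,0,0,0,0,0.3,0.015,0,0,0,0,0,0,0.015,0,0,0,0,0,0,0.015,0,0,0,0,0,0,0.015,0,0,0,0,0,0,0.015,0,0,0,0,0,0,0.015,0,0,0,0,0,0],
  force=60,
)

```text
t: 7.02
position: [0.5087, -0.1937, 0.0658]
ee_rot: [-180.0, -0.1, -9.1]
wrist_force: [0.1, 1.6, 4.9]
opening: 0.0131
```

Request:
play_rows(
  plan=[0,0,0,0,0,0,0,0,0,-0.03,0,0,0,0,0,0,-0.1,0,0,0,0,0,0,-0.18,0,0,0,0,0,0,-0.28,0,0,0,0,0,0,-0.4,0,0,0,0,0,0,-0.5,0,0,0,0,0,0,-0.5,0,0,0,0],
)

```text
t: 7.68
position: [0.5095, -0.1944, 0.1177]
ee_rot: [180.0, -0.2, -9.1]
wrist_force: [1.1, -0.2, -4.7]
opening: 0.0132
```

Run:
```python
from bench import monitor, capture
import cv2,pickle
s=monitor.sense();print(s["t"],s["position"],s["ee_rot"],s["opening"],s["wrist_force"],s["moment"])
p=capture("wrist"); cv2.imwrite("pics/w3.png",p["pixels"]);pickle.dump(p,open("w3.pkl","wb"))
```

```text
7.6833 [ 0.50952217 -0.19441124  0.11769074] [179.95280196  -0.23814233  -9.10361237] 0.013152846824321742 [ 1.06996057 -0.20147542 -4.7074819 ] [-0.0307921  -0.07397558  0.00422713]
```

View pics/w3.png

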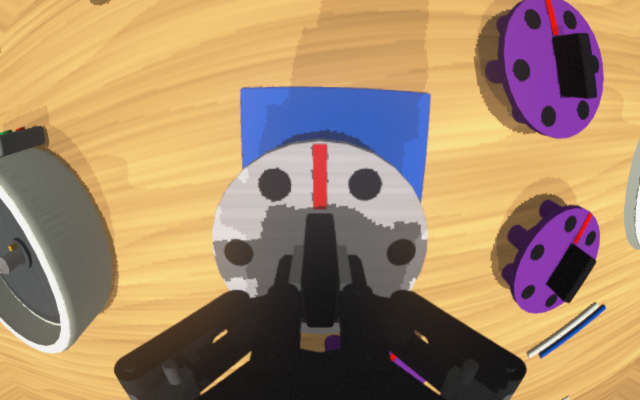

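Run:
```python
import cv2
im=cv2.imread("pics/w3.png")[130:290,200:440];cv2.imwrite("pics/w3c.png",cv2.resize(im,None,fx=3,fy=3,interpolation=cv2.INTER_CUBIC))
```

```text
(no output)
```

View pics/w3c.png

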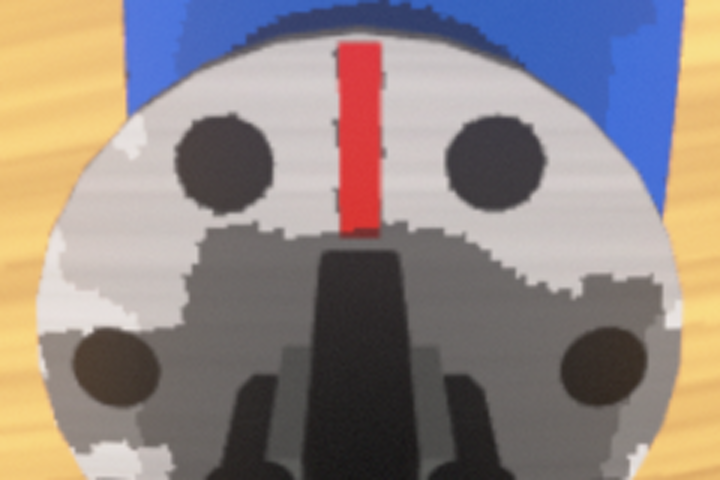

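```bash
cat > fit3.py <<'E'
from h import *
from scipy.optimize import least_squares
from scipy.spatial.transform import Rotation as Ro
L=np.array([[.046*np.cos(a),.046*np.sin(a),.052] for a in np.radians([30,-30,90,-90])]+[[.060,0,.052]])
def fit(p,px,x0):
    def f(x):
        R=Ro.from_euler("zyx",x[3:]).as_matrix()
        return np.r_[np.concatenate([wproj(p,R@l+x[:3])-q for l,q in zip(L,px)]), (x[5])*30]
    s=least_squares(f,x0);return s.x,np.abs(s.fun).max()
def report(p,px,tcp,yaw):
    x,e=fit(p,px,[tcp[0],tcp[1],tcp[2]-.06,np.radians(yaw),0,0])
    d=x[:3]-tcp;c,s=np.cos(np.radians(yaw)),np.sin(np.radians(yaw))
    print("origin",x[:3],"yaw,pitch,roll",np.degrees(x[3:]),"err",e); print("offset in tool xy (rotorx, -y):",c*d[0]+s*d[1],s*d[0]-c*d[1],d[2])
E
python3 - <<'E'
from fit3 import *
p=pickle.load(open("w3.pkl","rb"))
px=[((x+.5)/3-.5+200,(y+.5)/3-.5+130) for x,y in [(224,163),(495,163),(116,368),(604,367),(360,43)]]
report(p,px,np.array([ 0.50952217,-0.19441124 ,0.11769074]),-9.1)
E
```

```text
origin [ 0.50809785 -0.19384838  0.05751065] yaw,pitch,roll [-9.05208766  0.10683276  0.12062328] err 0.2576034414727246
offset in tool xy (rotorx, -y): -0.0014954182364120018 -0.00033050895496251214 -0.06018009109270058
```

```bash
cat > key.py <<'E'
from h import *
def model(ang,c,n=40):
    a=np.radians(ang);ux=np.array([np.cos(a),np.sin(a),0]);uy=np.array([-ux[1],ux[0],0])
    C=np.array([c[0],c[1],.056]);P=[]
    g=np.linspace(0,1,n)
    for r in (9+7*g):
        for s in (-3.25+6.5*g): P.append(C+ux*r*1e-3+uy*s*1e-3+[0,0,.010])
    for s in (-3.25+6.5*g):
        for z in 10*g: P.append(C+ux*.016+uy*s*1e-3+[0,0,z*1e-3])
    for r in (9+7*g):
        for z in 10*g:
            for s in (-3.25,3.25): P.append(C+ux*r*1e-3+uy*s*1e-3+[0,0,z*1e-3])
    return np.array(P)
def occl(c):
    P=[];t=np.linspace(0,2*np.pi,80)
    for z in np.linspace(0,38,80):
        r=10.25 if z<28 else 10.25-(z-28)/10*6.25
        P+= [[c[0]+r*1e-3*np.cos(a),c[1]+r*1e-3*np.sin(a),.056+z*1e-3] for a in t]
    return np.array(P)
def render(p,pr,ang,c,box,S):
    x0,y0,w,h=box
    def hull(P):
        q=np.array([pr(p,X) for X in P]);q=((q-[x0,y0]+.5)*S).astype(np.int32)
        m=np.zeros((h*S,w*S),np.uint8);cv2.fillConvexPoly(m,cv2.convexHull(q.reshape(-1,1,2)),255);return m
    k=hull(model(ang,c,8));o=hull(occl(c)[::3])
    return k&~o
E
python3 - <<'E'
from key import *
T=pickle.load(open("top0.pkl","rb"));S=pickle.load(open("scene0.pkl","rb"));W=pickle.load(open("w1.pkl","rb"))
pp=lambda p,X:proj(p,X)[0]
for n,p,pr,box in (("T",T,pp,(205,203,30,30)),("S",S,pp,(385,210,30,30)),("W",W,wproj,(42,192,40,40))):
    x0,y0,w,h=box;im=p["pixels"][y0:y0+h,x0:x0+w];hsv=cv2.cvtColor(im,cv2.COLOR_BGR2HSV)
    wt=np.clip((im[...,2].astype(float)-im[...,0])-8,0,None);wt[hsv[...,0]>35]=0;wt=np.minimum(wt,40)
    big=cv2.resize(wt,(w*8,h*8),interpolation=cv2.INTER_CUBIC)
    ys,xs=np.where(wt>10);print(n,"brass px",np.average(xs,weights=wt[ys,xs])+x0,np.average(ys,weights=wt[ys,xs])+y0,len(xs))
    c0=np.array([.5085,.167]);print("tip proj",pr(p,np.array([*c0,.094])))
    best=[]
    for a in range(-50,51,5):
        for dx in np.arange(-3,3.1,1.5):
            for dy in np.arange(-3,3.1,1.5):
                m=cv2.GaussianBlur(render(p,pr,a,c0+np.array([dx,dy])*1e-3,box,8).astype(float),(0,0),5)
                s=(m*big).sum()/np.sqrt((m**2).sum()*(big**2).sum()+1e-9);best.append((round(s,4),a,dx,dy))
    best.sort(reverse=True);print(best[:8])
    d={}
    for b in best: d.setdefault(b[1],b)
    print([(a,d[a][0]) for a in sorted(d)])
    z=[(b[1],b[0]) for b in best if b[2]==0 and b[3]==0];print(sorted(z))
E
```

```text
T brass px 219.12111801242236 216.00931677018633 11
tip proj [213.99756794 220.32017497]
[(np.float64(0.9504), -5, np.float64(0.0), np.float64(0.0)), (np.float64(0.9395), -10, np.float64(0.0), np.float64(1.5)), (np.float64(0.9342), -20, np.float64(1.5), np.float64(3.0)), (np.float64(0.9325), -15, np.float64(0.0), np.float64(1.5)), (np.float64(0.9295), 5, np.float64(0.0), np.float64(-1.5)), (np.float64(0.9256), 0, np.float64(0.0), np.float64(0.0)), (np.float64(0.9255), 0, np.float64(0.0), np.float64(-1.5)), (np.float64(0.9212), 10, np.float64(-1.5), np.float64(-3.0))]
[(-50, np.float64(0.3165)), (-45, np.float64(0.4397)), (-40, np.float64(0.5642)), (-35, np.float64(0.7048)), (-30, np.float64(0.8283)), (-25, np.float64(0.9041)), (-20, np.float64(0.9342)), (-15, np.float64(0.9325)), (-10, np.float64(0.9395)), (-5, np.float64(0.9504)), (0, np.float64(0.9256)), (5, np.float64(0.9295)), (10, np.float64(0.9212)), (15, np.float64(0.8738)), (20, np.float64(0.7527)), (25, np.float64(0.5598)), (30, np.float64(0.3158)), (35, np.float64(0.1036)), (40, np.float64(0.0203)), (45, np.float64(-0.0)), 
[... 3241 characters left out ...]
p.float64(0.8348)), (30, np.float64(0.7777)), (35, np.float64(0.7143)), (40, np.float64(0.6477)), (45, np.float64(0.5737)), (50, np.float64(0.4983))]
[(-50, np.float64(0.0987)), (-45, np.float64(0.2272)), (-40, np.float64(0.3578)), (-35, np.float64(0.4862)), (-30, np.float64(0.6037)), (-25, np.float64(0.71)), (-20, np.float64(0.7927)), (-15, np.float64(0.8589)), (-10, np.float64(0.9034)), (-5, np.float64(0.9181)), (0, np.float64(0.9048)), (5, np.float64(0.871)), (10, np.float64(0.8209)), (15, np.float64(0.7722)), (20, np.float64(0.7213)), (25, np.float64(0.6705)), (30, np.float64(0.6094)), (35, np.float64(0.5519)), (40, np.float64(0.4841)), (45, np.float64(0.4151)), (50, np.float64(0.3445))]
```

Request:
play_rows(
  plan=[-0.01,-0.05,-0.1,0,0,0,0,-0.03,-0.15,-0.22,0,0,0,0,-0.05,-0.28,-0.35,0,0,0,0,-0.07,-0.42,-0.48,0,0,0,0,-0.09,-0.56,-0.6,0,0,0,0,-0.11,-0.7,-0.72,0,0,0,0,-0.13,-0.82,-0.8,0,0,0,0,-0.14,-0.89,-0.83,0,0,0,0],
)

```text
t: 8.4
position: [0.5089, -0.1006, 0.2]
ee_rot: [-179.9, -0.1, -8.9]
wrist_force: [-0.6, -0.4, -3.9]
opening: 0.0127
```

Request:
play_rows(
  plan=[-0.02,-0.11,0,0,0,0,0,-0.04,-0.23,0,0,0,0,0,-0.06,-0.35,0,0,0,0,0,-0.08,-0.48,0,0,0,0,0,-0.1,-0.6,0,0,0,0,0,-0.12,-0.73,0,0,0,0,0,-0.14,-0.84,0,0,0,0,0,-0.14,-0.89,0,0,0,0,0],
)

```text
t: 9.07
position: [0.5079, -0.0112, 0.1978]
ee_rot: [-180.0, 0.1, -9.0]
wrist_force: [0.4, -0.0, -4.2]
opening: 0.0131
```

Request:
play_rows(
  plan=[-0.02,-0.11,0,0,0,0,0,-0.04,-0.23,0,0,0,0,0,-0.06,-0.35,0,0,0,0,0,-0.08,-0.48,0,0,0,0,0,-0.1,-0.6,0,0,0,0,0,-0.12,-0.73,0,0,0,0,0,-0.14,-0.84,0,0,0,0,0,-0.14,-0.89,0,0,0,0,0],
)

```text
t: 9.73
position: [0.5086, 0.0787, 0.1982]
ee_rot: [-180.0, 0.0, -9.0]
wrist_force: [-0.1, 0.7, -4.6]
opening: 0.0129
```

Request:
play_rows(
  plan=[-0.02,-0.14,0,0,0,-0.005,0,-0.04,-0.28,0,0,0,-0.01,0,-0.06,-0.44,0,0,0,-0.022,0,-0.08,-0.6,0,0,0,-0.022,0,-0.1,-0.75,0,0,0,-0.022,0,-0.12,-0.85,0,0,0,-0.022,0,-0.125,-0.875,0,0,0,-0.022,0,-0.125,-0.875,0,0,0,-0.022,0],
)

```text
t: 10.4
position: [0.5102, 0.1656, 0.1981]
ee_rot: [180.0, 0.0, -5.0]
wrist_force: [-0.5, -0.8, -5.2]
opening: 0.0134
```

Run:
```python
from bench import monitor, capture
import cv2,pickle
for n in ("wrist","top","scene"):
    p=capture(n); cv2.imwrite(f"pics/{n}4.png",p["pixels"]);pickle.dump(p,open(f"{n}4.pkl","wb"))
s=monitor.sense();print(s["t"],s["position"],s["ee_rot"],s["opening"],s["wrist_force"],s["moment"])
im=cv2.imread("pics/wrist4.png")[130:290,200:440];cv2.imwrite("pics/w4c.png",cv2.resize(im,None,fx=3,fy=3,interpolation=cv2.INTER_CUBIC))
im=cv2.imread("pics/scene4.png")[130:290,310:490];cv2.imwrite("pics/s4c.png",cv2.resize(im,None,fx=4,fy=3.7,interpolation=cv2.INTER_CUBIC))
```

```text
10.55 [0.51043651 0.16328995 0.19825647] [ 1.79921893e+02  2.06854146e-03 -5.22675681e+00] 0.012837966413135109 [ 0.08128798 -0.67910135 -3.66571715] [-0.04340288 -0.01927986 -0.02225878]
```

View pics/wrist4.png

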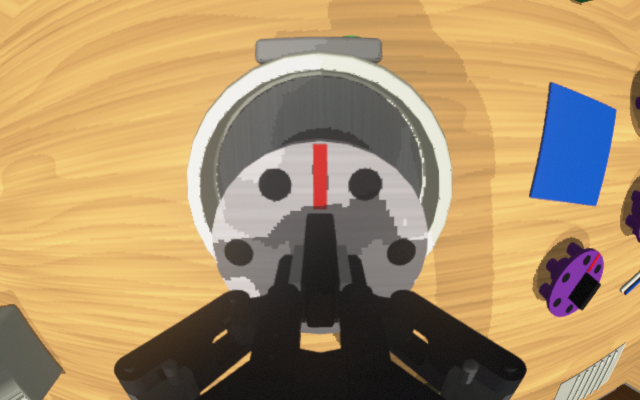

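View pics/s4c.png

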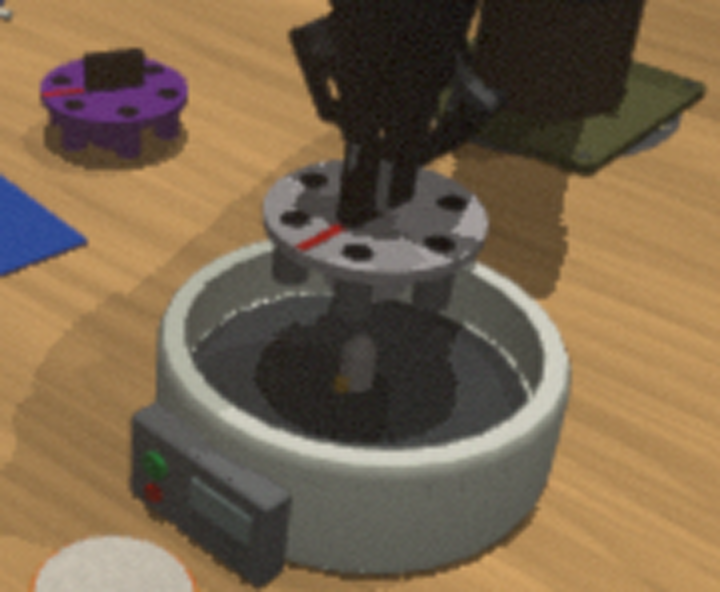

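Run:
```python
from h import *
from bench import monitor,capture
p=capture("wrist");pickle.dump(p,open("w5.pkl","wb"))
s=monitor.sense();print(s["t"],s["position"],s["ee_rot"])
im=p["pixels"];hsv=cv2.cvtColor(im,cv2.COLOR_BGR2HSV)
x0,y0,w,h=170,45,300,230;sub=im[y0:y0+h,x0:x0+w];hs=hsv[y0:y0+h,x0:x0+w]
m=((hs[...,1]<45)&(hs[...,2]>205)).astype(np.uint8)
cv2.imwrite("pics/rim.png",cv2.resize(m*255,None,fx=2,fy=2))
v=sub.copy()
for c,col in (((.5085,.167),(0,0,255)),):
    for r in (.104,.122):
        for t in np.linspace(0,2*np.pi,200):
            q=wproj(p,[c[0]+r*np.cos(t),c[1]+r*np.sin(t),.095])-[x0,y0]
            cv2.circle(v,tuple(int(a) for a in q),0,col,-1)
cv2.imwrite("pics/rimo.png",cv2.resize(v,None,fx=2.6,fy=2.6,interpolation=cv2.INTER_NEAREST))
```

```text
10.6 [0.5104451  0.16331522 0.19827085] [ 1.79931057e+02  3.78578602e-03 -5.23909032e+00]
```

View pics/rimo.png

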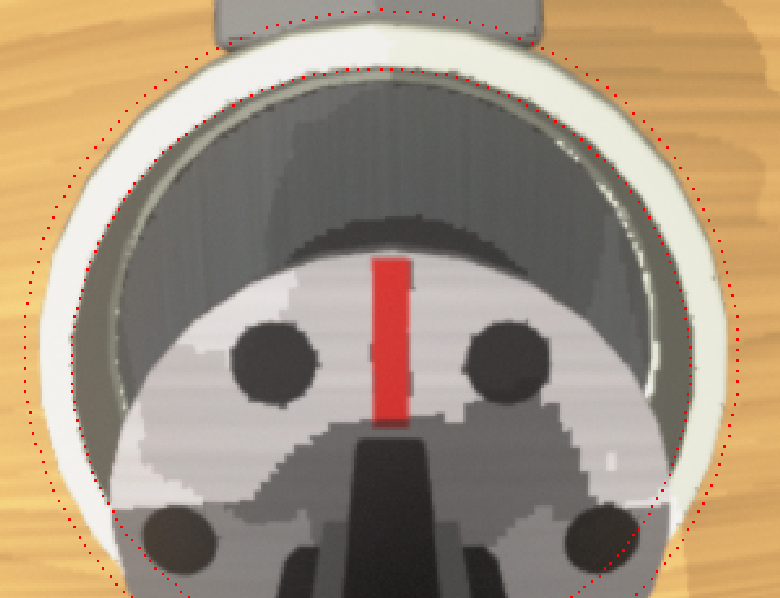

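Run:
```python
from fit3 import *
p=pickle.load(open("w5.pkl","rb"))
px=[((x+.5)/2.6-.5+170,(y+.5)/2.6-.5+45) for x,y in [(274,363),(508,363),(180,541),(602,539),(391,258)]]
report(p,px,np.array([0.51045,.16332,.19827]),-5.24)
```

```text
origin [0.50817169 0.1637563  0.13794466] yaw,pitch,roll [-5.13053787  0.74221688  0.2930157 ] err 0.5765460100565463
offset in tool xy (rotorx, -y): -0.002308634811203617 -0.0002264042638852019 -0.06032533990114375
```

Request:
play_rows(
  plan=[0,-0.01,0.03,0,0,0,0,0,-0.02,0.08,0,0,0,0,0,-0.034,0.15,0,0,0,0,0,-0.034,0.22,0,0,0,0,0,-0.034,0.3,0,0,0,0,0,-0.034,0.35,0,0,0,0,0,-0.034,0.35,0,0,0,0,0,-0.034,0.35,0,0,0,0],
)

```text
t: 11.27
position: [0.5104, 0.1681, 0.1627]
ee_rot: [180.0, 0.1, -5.1]
wrist_force: [0.4, -0.1, -3.9]
opening: 0.0129
```

Run:
```python
from bench import monitor, capture
import cv2,pickle
p=capture("wrist");p=capture("scene");cv2.imwrite("pics/s6.png",cv2.resize(p["pixels"][130:290,310:490],None,fx=4,fy=3.7,interpolation=cv2.INTER_CUBIC))
s=monitor.sense();print(s["t"],s["position"],s["ee_rot"],s["wrist_force"],s["moment"])
```

```text
11.3667 [0.51093934 0.16829782 0.16344007] [-1.79993683e+02 -2.95776146e-02 -5.13451880e+00] [-0.10212311  0.25005893 -4.52535324] [-0.05452098 -0.00549009  0.01087128]
```

View pics/s6.png

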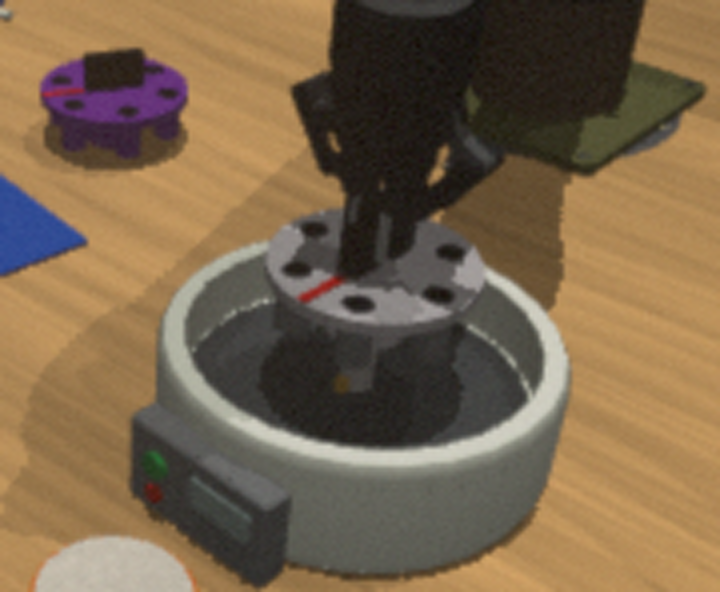

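Request:
play_rows(
  plan=[0,0.01,0.02,0,0,0,0,0,0.01,0.05,0,0,0,0,0,0.01,0.08,0,0,0,0,0,0.01,0.11,0,0,0,0,0,0.01,0.14,0,0,0,0,0,0.01,0.16,0,0,0,0,0,0.01,0.18,0,0,0,0,0,0.01,0.18,0,0,0,0],
)

```text
t: 12.03
position: [0.5103, 0.1672, 0.1448]
ee_rot: [180.0, 0.0, -5.1]
wrist_force: [-1.1, 0.2, -3.9]
opening: 0.0131
```

```bash
cat > s.py <<'E'
from bench import monitor
import numpy as np
np.set_printoptions(precision=4,suppress=True)
s=monitor.sense();print(s["t"],s["position"],s["ee_rot"],s["wrist_force"],s["moment"],s["opening"])
E
python3 s.py
```

```text
12.0333 [0.5103 0.1672 0.1448] [179.9758   0.0418  -5.1302] [-1.1436  0.1929 -3.9348] [ 0.0187  0.0339 -0.0331] 0.013079755120879711
```

Request:
play_rows(
  plan=[0,0,0.01,0,0,0,0,0,0,0.02,0,0,0,0,0,0,0.03,0,0,0,0,0,0,0.04,0,0,0,0,0,0,0.05,0,0,0,0,0,0,0.06,0,0,0,0,0,0,0.06,0,0,0,0,0,0,0.06,0,0,0,0],
)

```text
t: 12.7
position: [0.5104, 0.1669, 0.1391]
ee_rot: [180.0, 0.0, -5.1]
wrist_force: [-0.3, -2.1, -5.3]
opening: 0.0128
```

```bash
python3 s.py
```

```text
12.7 [0.5104 0.1669 0.1391] [179.9612   0.0264  -5.1443] [-0.2597 -2.0738 -5.2926] [-0.453   0.1159  0.0125] 0.012827430452945238
```

Request:
play_rows(
  plan=[0,0.006,0,0,0,0,0,0,0.006,0.01,0,0,0,0,0,0.006,0.02,0,0,0,0,0,0.006,0.03,0,0,0,0,0,0.006,0.04,0,0,0,0,0,0.006,0.05,0,0,0,0,0,0.006,0.05,0,0,0,0,0,0.006,0.05,0,0,0,0],
)

```text
t: 13.37
position: [0.5105, 0.1667, 0.1341]
ee_rot: [180.0, 0.0, -5.1]
wrist_force: [-0.2, -1.6, -5.1]
opening: 0.0132
```

```bash
python3 s.py
```

```text
13.3667 [0.5105 0.1667 0.1341] [179.9929   0.0064  -5.1301] [-0.1786 -1.6038 -5.1355] [-0.282   0.106   0.0132] 0.013221900598393828
```

Request:
play_rows(
  plan=[0,0.006,0,0,0,0,0,0,0.006,0.01,0,0,0,0,0,0.006,0.02,0,0,0,0,0,0.006,0.03,0,0,0,0,0,0.006,0.04,0,0,0,0,0,0.006,0.05,0,0,0,0,0,0.006,0.055,0,0,0,0,0,0.006,0.055,0,0,0,0],
)

```text
t: 14.03
position: [0.5106, 0.1662, 0.1287]
ee_rot: [-180.0, -0.0, -5.1]
wrist_force: [-0.1, -0.0, -3.4]
opening: 0.0133
```

```bash
python3 s.py
```

```text
14.0333 [0.5106 0.1662 0.1287] [-179.9912   -0.0113   -5.1255] [-0.1214 -0.0414 -3.3672] [0.0062 0.0352 0.0071] 0.013311288464016949
```

Free again (hub bottom ≈0.0685). Now in small steps across key height 0.066.

Request:
play_rows(
  plan=[0,0,0.005,0,0,0,0,0,0,0.01,0,0,0,0,0,0,0.015,0,0,0,0,0,0,0.02,0,0,0,0,0,0,0.025,0,0,0,0,0,0,0.03,0,0,0,0,0,0,0.03,0,0,0,0,0,0,0.03,0,0,0,0],
)

```text
t: 14.7
position: [0.5105, 0.166, 0.1257]
ee_rot: [180.0, 0.0, -5.1]
wrist_force: [-0.5, 0.3, -3.5]
opening: 0.013
```

```bash
python3 s.py
```

```text
14.7 [0.5105 0.166  0.1257] [179.994    0.0027  -5.1319] [-0.4502  0.3062 -3.5323] [0.0214 0.0205 0.0248] 0.012978569495679246
```

Request:
play_rows(
  plan=[0,0,0.004,0,0,0,0,0,0,0.008,0,0,0,0,0,0,0.012,0,0,0,0,0,0,0.016,0,0,0,0,0,0,0.02,0,0,0,0,0,0,0.02,0,0,0,0,0,0,0.02,0,0,0,0,0,0,0.02,0,0,0,0],
)

```text
t: 15.37
position: [0.5105, 0.1661, 0.1238]
ee_rot: [180.0, -0.0, -5.1]
wrist_force: [0.6, 0.0, -3.9]
opening: 0.013
```

```bash
python3 s.py
```

```text
15.3667 [0.5105 0.1661 0.1238] [179.9953  -0.0018  -5.132 ] [ 0.6196  0.0023 -3.9084] [-0.0345  0.0301 -0.0001] 0.012967741101182755
```

Request:
play_rows(
  plan=[0,0,0.004,0,0,0,0,0,0,0.008,0,0,0,0,0,0,0.012,0,0,0,0,0,0,0.016,0,0,0,0,0,0,0.02,0,0,0,0,0,0,0.025,0,0,0,0,0,0,0.025,0,0,0,0,0,0,0.025,0,0,0,0],
)

```text
t: 16.03
position: [0.5105, 0.166, 0.1212]
ee_rot: [180.0, 0.0, -5.1]
wrist_force: [-1.2, -0.2, -4.3]
opening: 0.0127
```

```bash
python3 s.py
```

```text
16.0333 [0.5105 0.166  0.1212] [179.993    0.0031  -5.1317] [-1.231 -0.196 -4.327] [-0.001   0.0234 -0.0377] 0.012730944210325761
```

Request:
play_rows(
  plan=[0,0,0.004,0,0,0,0,0,0,0.008,0,0,0,0,0,0,0.012,0,0,0,0,0,0,0.016,0,0,0,0,0,0,0.02,0,0,0,0,0,0,0.025,0,0,0,0,0,0,0.025,0,0,0,0,0,0,0.025,0,0,0,0],
)

```text
t: 16.7
position: [0.5105, 0.1661, 0.1187]
ee_rot: [180.0, 0.0, -5.1]
wrist_force: [-0.0, -0.1, -4.6]
opening: 0.0128
```

```bash
python3 s.py
```

```text
16.7 [0.5105 0.1661 0.1187] [179.9946   0.0026  -5.1303] [-0.0167 -0.0904 -4.5802] [-0.0631 -0.0115  0.0365] 0.012767223900891753
```

Request:
play_rows(
  plan=[0,0,0.004,0,0,0,0,0,0,0.008,0,0,0,0,0,0,0.012,0,0,0,0,0,0,0.015,0,0,0,0,0,0,0.018,0,0,0,0,0,0,0.018,0,0,0,0,0,0,0.018,0,0,0,0,0,0,0.018,0,0,0,0],
)

```text
t: 17.37
position: [0.5105, 0.1661, 0.117]
ee_rot: [180.0, -0.0, -5.1]
wrist_force: [0.2, -0.1, -4.4]
opening: 0.0131
```

```bash
python3 s.py
```

```text
17.3667 [0.5105 0.1661 0.117 ] [179.9959  -0.0001  -5.1309] [ 0.1846 -0.0812 -4.4214] [-0.0053 -0.0365  0.0401] 0.01308743056357071
```

Request:
play_rows(
  plan=[0,0,0.002,0,0,0,0,0,0,0.004,0,0,0,0,0,0,0.006,0,0,0,0,0,0,0.008,0,0,0,0,0,0,0.01,0,0,0,0,0,0,0.01,0,0,0,0,0,0,0.01,0,0,0,0,0,0,0.01,0,0,0,0],
)

```text
t: 18.03
position: [0.5105, 0.1661, 0.116]
ee_rot: [180.0, -0.0, -5.1]
wrist_force: [-0.5, 0.3, -4.0]
opening: 0.0133
```

```bash
python3 s.py
```

```text
18.0333 [0.5105 0.1661 0.116 ] [179.9959  -0.0016  -5.1323] [-0.4789  0.3424 -4.0124] [-0.0554 -0.061   0.0642] 0.013285776066555961
```

Request:
play_rows(
  plan=[0,0,0.002,0,0,0,0,0,0,0.004,0,0,0,0,0,0,0.006,0,0,0,0,0,0,0.008,0,0,0,0,0,0,0.01,0,0,0,0,0,0,0.01,0,0,0,0,0,0,0.01,0,0,0,0,0,0,0.01,0,0,0,0],
)

```text
t: 18.7
position: [0.5106, 0.1662, 0.1158]
ee_rot: [-180.0, -0.0, -5.1]
wrist_force: [-1.6, -0.4, 6.3]
opening: 0.013
```

```bash
python3 s.py
```

```text
18.7 [0.5106 0.1662 0.1158] [-179.9784   -0.0297   -5.1357] [-1.5743 -0.374   6.2745] [-0.1963  0.439  -0.0053] 0.012973699457231822
```

Request:
play_rows(
  plan=[0,0,-0.006,0,0,0,0,0,0,-0.006,0,0,0,0,0,0,-0.006,0,0,0,0.2,0,0,-0.006,0,0,0,0.3,0,0,-0.006,0,0,0,0.4,0,0,-0.006,0,0,0,0.5,0,0,-0.006,0,0,0,0.5,0,0,-0.006,0,0,0,0.5],
  force=20,
)

```text
t: 19.37
position: [0.5106, 0.1661, 0.1155]
ee_rot: [180.0, -0.0, -5.1]
wrist_force: [-0.1, 0.5, -0.1]
opening: 0.0426
```

Run:
```python
from bench import monitor, capture
import cv2,pickle
s=monitor.sense();print(s["t"],s["position"],s["ee_rot"],s["wrist_force"],s["opening"])
p=capture("wrist");cv2.imwrite("pics/w7.png",p["pixels"])
```

```text
19.3667 [0.51056235 0.1660759  0.11554994] [ 1.79997839e+02 -7.56218043e-03 -5.13127774e+00] [-0.05952028  0.51663885 -0.1454314 ] 0.04260238186954756
```

View pics/w7.png

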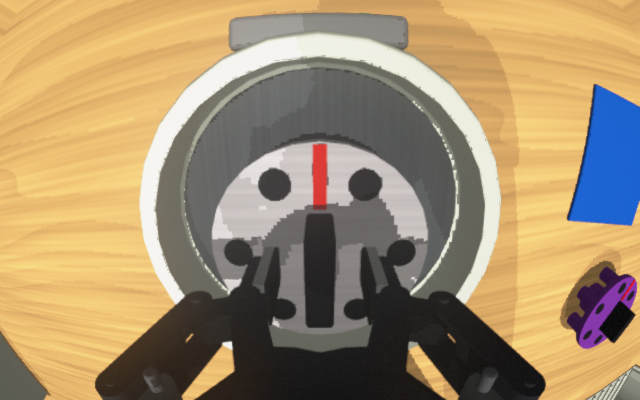

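Released, no contact with handle. Retract straight up.

Request:
play_rows(
  plan=[0,0,-0.05,0,0,0,0.5,0,0,-0.12,0,0,0,0.5,0,0,-0.25,0,0,0,0.5,0,0,-0.4,0,0,0,0.5,0,0,-0.6,0,0,0,0.5,0,0,-0.8,0,0,0,0.5,0,0,-0.95,0,0,0,0.5,0,0,-1,0,0,0,0.5],
)

```text
t: 20.08
position: [0.512, 0.1664, 0.2185]
ee_rot: [-179.9, -0.3, -5.1]
wrist_force: [0.0, 0.3, 0.3]
opening: 0.0426
```

Run:
```python
from bench import monitor, capture
import cv2,pickle,numpy as np
s=monitor.sense();print(s["t"],s["position"],s["ee_rot"],s["wrist_force"],s["opening"])
p=capture("wrist");pickle.dump(p,open("w8.pkl","wb"));im=p["pixels"][60:300,180:460];cv2.imwrite("pics/w8.png",cv2.resize(im,None,fx=2.5,fy=2.5,interpolation=cv2.INTER_CUBIC))
p=capture("scene");cv2.imwrite("pics/s8.png",p["pixels"]);pickle.dump(p,open("s8.pkl","wb"))
```

```text
20.0833 [0.51196911 0.16643832 0.21853379] [-179.87771197   -0.26435036   -5.14536056] [0.04953489 0.27595312 0.32849802] 0.042578392770372495
```

View pics/w8.png

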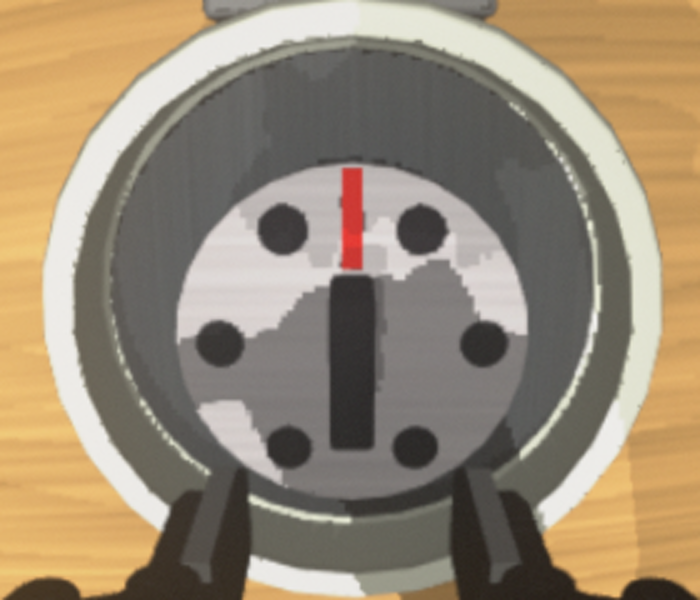

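View pics/s8.png

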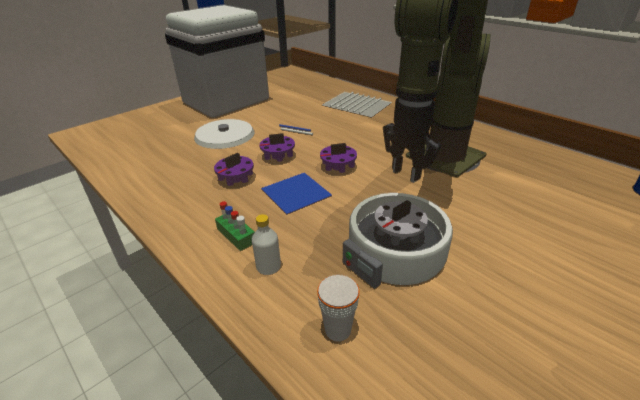

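Run:
```python
import fit3
from fit3 import *
p=pickle.load(open("w8.pkl","rb"))
fit3.L=np.array([[.046*np.cos(a),.046*np.sin(a),.052] for a in np.radians([30,-30,-90,-150,150,90])]+[[.060,0,.052]])
px=[((x+.5)/2.5-.5+180,(y+.5)/2.5-.5+60) for x,y in [(283,230),(421,229),(484,344),(415,447),(289,447),(220,344),(352,168)]]
report(p,px,np.array([.512,.1664,.2185]),-5.14)
```

```text
origin [0.50909597 0.16670646 0.05561011] yaw,pitch,roll [-5.0621598  -0.01880377  0.04810979] err 0.28667328036695494
offset in tool xy (rotorx, -y): -0.0029198041557261935 -4.5053578062081415e-05 -0.162889887766487
```

Origin z is 0.0556 m (0.056 when home, 0.066 if it were resting on the key). It's level and centred, so I'm handing in.

Run:
```python
from bench import ticket
print(ticket.close_job())
```

```text
the job is handed in; nothing more can be done
None
```

The rotor is on the spindle, fully home by every check I made, released, and the job is handed in at about 20 s of the 72 s allowed. No verdict was reported.

**What I did:** I gripped the grey rotor by its black handle, lifted it off the mat and carried it to the centrifuge. From the camera images I estimated the brass key at about -5° and turned the rotor to match. It slid over the key on the way down, so no turning by feel was needed. It met the seat with about 10 N of push, and I eased off, let go and backed straight up.

**Last checks:**
- **Height:** the wrist-camera fit puts the rotor's origin at 0.0556 m. Fully home is 0.056 m, and resting on the key would be 0.066 m.
- **Level and centred:** the tilt is under 0.1°, and it sits about 0.7 mm from my estimate of the spindle axis.
- **Gripper:** the fingers are clear, about 100 mm above where I let go, and the wrist force is near zero.
- **Surroundings:** in the scene picture the bottle, cups and rack look undisturbed. I did not measure their positions again.

**Disagreements:**
- The scene camera placed the spindle a few millimetres off from the top and wrist cameras. I used the latter two, which agreed.
- There was a light side contact of about 2 N on the way down the shaft, which cleared after I shifted the rotor about 1 mm.

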